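# Press three vial stoppers home in order

### The arm

A 7-joint arm with a two-finger parallel gripper is mounted at the origin on the work surface. World frame = base frame: x ahead of the robot, y to its left, z up, the work surface at z = 0. Lengths are in mm, angles in rad, forces in N, time in s.
With the tool pointing down it reaches from about 400 to 875 mm from the base axis. Payload 19.3 kg.
Tool frame: the origin (TCP) lies at the very end of the fingers, on their centre line; the grasp point (between the pads) lies 19 mm behind it (grip_point_offset is the z of the grasp point in the tool frame, in mm); z points along the fingers, x is the direction in which the jaws open and shut, and the axes are right-handed (so a half turn about z gives the same grasp; the last joint's range is limited). The gripper opens to 85 mm and grips with 20 to 120 N. Pads are 22 mm wide; open, the fingers measure 114 mm over their backs; the gripper's body (76 mm by 85 mm) begins 54 mm behind the grasp point. The pads swing forward as they close: fully open they stand 13 mm farther back than shut.
Start: joints at [-1.219, 0.521, -0.036, 1.599, 0.021, 1.021, -0.113], TCP at [255.894, 570.204, 231.291] pointing down, gripper open.
Joint ranges: [-2.91, 2.91], [-0.3, 2.13], [-1.5, 1.42], [0.17, 2.43], [-1.26, 4.41], [0.16, 1.93], [-2.52, 2.52]. Speed limits (rad/s): [1.89, 1.89, 2.39, 2.39, 3.01, 3.01, 3.01].

### API

Orientations are given as a 3x3 rotation matrix whose columns are the frame's x, y, z axes.
In Python, from workcell import movep, movel, goto_joints, open_gripper, clamp, wait, inverse_kinematics, read_state, camera, PlanningError, finish_job, grip_point_offset gives the robot as it stands. Calls block until the motion is done:
- movep(position, orientation): joint-space move of the TCP to a pose.
- movel(position, frame=None, max_speed=150, guard=None): straight line of the TCP; frame=None keeps the orientation; max_speed is the mean speed in mm/s. With guard (N) it stops when the force on the tool has changed by that much, and returns True; else False.
- goto_joints(angles): joint-space move.
- open_gripper() and clamp(): open the fingers fully, or close them until they stop; the grip force is fixed at half the most.
- wait(seconds).
- inverse_kinematics(position, orientation): joint angles nearest the present ones, or None.
- read_state(): the state.
- camera(name): name is "scene" or "top" or "wrist"; returns a dict with "image" (400x640x3 uint8, blue, green, red), "range_z" (400x640 float32, mm along the optical axis (not along the pixel's ray), 0 where there is no reading), "fx", "fy", "cx", "cy" (pixels), "cam_to_world" (4x4, takes a point from camera to world coordinates). Camera axes: x right, y up, looking along -z (the intrinsics and any distortion apply to the point x, -y, -z); pixel columns grow to the right and rows downward; lengths in mm; the calibration is good to about 2 mm. A picture is of the moment at which its call begins.
A pose or a line that the arm cannot do raises PlanningError and nothing moves.
- finish_job(): hands the job in, once; it reports no verdict.
The state is a dict: "time": time; "qpos": joint angles; "qvel": joint speeds; "joint_efforts": joint torques, N m; "eef_pos": TCP position; "tool_rot": TCP orientation; "ft_force": force on the tool from outside, world axes, zero at the start; "torque": the same for the moment, N m; "finger_gap": finger opening in mm.
Only numpy, scipy, OpenCV 4.12 (cv2) and the standard library are available. Lean on these libraries where they do the work, as an engineer would, in place of code of your own. Each camera call takes 0.05 s, during which the arm holds its last target. There are 200 camera calls.

### The job

Three sample vials in the white rack still have their grey stoppers standing up out of the glass: press each one down gently with the fingertips until its flange sits on the vial's rim, first the wide flat round one, then the square one, and last the slim tall one. Only press: do not pull or lift the stoppers or the vials, and leave the two vials that are already closed and everything else on the bench alone.

Things in the scene. Friction and masses are not known exactly. Their poses are not given: they have to be found in the camera images.
- rack: white plastic rack, 140 x 206 mm and 45 mm tall, fixed to the bench; origin: centre of its underside. Six square 30 mm pockets, 35 mm deep, in 2 rows along its y (rows at x = -33 and +33 mm; pockets at y = -66, 0 and +66 mm); five hold a vial in any arrangement, one is empty
- stopper_disc (a joint): the slide of the grey wide flat round stopper (head: disc 44 mm in diameter, 8 mm thick) in its vial. Value in m: 0 = its flange (thin 24 mm disc under the neck) is 12 mm above the vial's rim, 0.012 = flange resting on the rim (the stop); starts at 0 to 0.003. The plug slides at about 3 N, stays where it is left, does not spring back.
- stopper_disc_top (a point): centre of the upper face of the wide flat round stopper's head, 17 mm above its flange's underside while not pressed; when home and released this point is 92 mm above the table. Moves straight down. The head sits on a springy rubber neck: pressed, it gives 1 mm per 2.5 N, up to 6 mm (15 N, then hard), and springs back when released; so it gives 1.2 mm before the plug slides
- vial_disc: clear glass vial, 28 mm in diameter and 65 mm tall, 0.06 to 0.13 kg, loose in a rack pocket (about 1 mm play each side); carries the wide flat round stopper. Origin: centre of its underside, 10 mm above the table; its rim is 75 mm above the table
- stopper_square (a joint): the slide of the grey square stopper (head: 30 x 30 mm, 12 mm thick) in its vial. Value in m: 0 = its flange (thin 24 mm disc under the neck) is 12 mm above the vial's rim, 0.012 = flange resting on the rim (the stop); starts at 0 to 0.003. The plug slides at about 3 N, stays where it is left, does not spring back.
- stopper_square_top (a point): centre of the upper face of the square stopper's head, 21 mm above its flange's underside while not pressed; when home and released this point is 96 mm above the table. Moves straight down. The head sits on a springy rubber neck: pressed, it gives 1 mm per 2.5 N, up to 6 mm (15 N, then hard), and springs back when released; so it gives 1.2 mm before the plug slides
- vial_square: clear glass vial, 28 mm in diameter and 65 mm tall, 0.06 to 0.13 kg, loose in a rack pocket (about 1 mm play each side); carries the square stopper. Origin: centre of its underside, 10 mm above the table; its rim is 75 mm above the table
- stopper_post (a joint): the slide of the grey slim tall stopper (head: round post 16 mm in diameter, 36 mm tall in all, with a 25 mm foot) in its vial. Value in m: 0 = its flange (thin 24 mm disc under the neck) is 12 mm above the vial's rim, 0.012 = flange resting on the rim (the stop); starts at 0 to 0.003. The plug slides at about 3 N, stays where it is left, does not spring back.
- stopper_post_top (a point): centre of the upper face of the slim tall stopper's head, 45 mm above its flange's underside while not pressed; when home and released this point is 120 mm above the table. Moves straight down. The head sits on a springy rubber neck: pressed, it gives 1 mm per 2.5 N, up to 6 mm (15 N, then hard), and springs back when released; so it gives 1.2 mm before the plug slides
- vial_post: clear glass vial, 28 mm in diameter and 65 mm tall, 0.06 to 0.13 kg, loose in a rack pocket (about 1 mm play each side); carries the slim tall stopper. Origin: centre of its underside, 10 mm above the table; its rim is 75 mm above the table
- closed_a: vial of the same size in another pocket, already closed with a low round grey cap (26 mm in diameter, top 87 mm above the table); loose; origin: centre of its underside. Leave alone
- closed_b: vial of the same size in another pocket, already closed with a low round grey cap (26 mm in diameter, top 87 mm above the table); loose; origin: centre of its underside. Leave alone
- beaker: clear plastic beaker, 68 mm wide, 90 mm tall, loose; origin: centre of its underside. Leave alone
- bottle: amber bottle with black cap, 60 mm wide, 130 mm tall, loose; origin: centre of its underside. Leave alone
- tipbox: yellow pipette-tip box, 85 x 120 mm, 62 mm tall, loose; origin: centre of its underside. Leave alone
- pen: white pen, 140 mm long, lying on a notebook (fixed), loose; origin: under its middle. Leave alone
- tray: small steel tray, 90 x 50 mm, 14 mm tall, loose; origin: centre of its underside. Leave alone
Things that resemble listed ones, but are neither listed nor needed, are in the scene too. Leave any pink look-alike of the vial_post alone.

How it is judged (in metres and radians):
On the way, in this order (a step that is already met when the one before it is completed fails the run):
1. the disc stopper is home (value of joint stopper_disc above 0.009 m), for 0.2 s.
2. the square stopper is home (value of joint stopper_square above 0.009 m), for 0.2 s.
3. the post stopper is home (value of joint stopper_post above 0.009 m), for 0.2 s.
At the end, for the whole second after the job is handed in: All three stoppers are pressed in to within 3 mm of the rim, and their vials stand upright, at rest, in their own pockets (within 12 mm of where they began) (value of joint each of stopper_disc, stopper_square, stopper_post above 0.009 m and angle between each of vial_disc, vial_square, vial_post's own z axis and vertical below 0.15 rad and distance of each of vial_disc, vial_square, vial_post from where it was at the start of the episode below 0.012 m and linear speed of each of vial_disc, vial_square, vial_post below 0.02 m/s); the robot touches nothing.
It fails at once if a stopper was pushed in out of order (square before the disc was home, or slim tall one before the square was home) ((value of joint stopper_square above 0.006 m and not (value of joint stopper_disc above 0.009 m)) or (value of joint stopper_post above 0.006 m and not (value of joint stopper_square above 0.009 m))).
It fails at once if a stopper or vial was pressed too hard (over 22 N), or with something other than the fingers (contact force between the fingers and vial_disc above 22 N or contact force between the fingers and vial_square above 22 N or contact force between the fingers and vial_post above 22 N or contact force between the arm and vial_disc above 3 N or contact force between the arm and vial_square above 3 N or contact force between the arm and vial_post above 3 N).
It fails at once if a stopper was pulled up, or a vial lifted or carried (value of joint any of stopper_disc, stopper_square, stopper_post below -0.003 m or distance of any of vial_disc, closed_a, vial_square, closed_b, vial_post from where it was at the start of the episode above 0.012 m).
It fails at once if an already closed vial was pressed (over 4 N) (contact force between any of the fingers, the arm and closed_a above 4 N or contact force between any of the fingers, the arm and closed_b above 4 N).
It fails at once if something else on the bench was moved (over 20 mm) (distance of any of beaker, bottle, tipbox, pen, tray from where it was at the start of the episode above 0.02 m).
It also fails if it takes over 43 s, if anything falls off the work surface, if the arm or the gripper's body presses on something with over 40 N, if the wrist force passes 120 N, or if a joint passes its speed limit or range.

## Working session

There is one attempt and no reset: what is moved stays moved. The work goes in short steps, each a Python script; the robot and the scene stay as the last script left them, time stands still between calls to the robot, and variables do not carry over. Pictures are saved under pics/ and viewed, about 8 in all and at most 12, crops included, and the job is handed in when it is done.

```bash
mkdir -p pics; ls; python3 - <<'E'
from workcell import *
import cv2,numpy as np
for n in("scene","top"):
    c=camera(n); cv2.imwrite(f"pics/{n}.png",c["image"]); np.savez(f"{n}.npz",**c)
    print(n,c["fx"],c["cx"],c["cy"],np.round(c["cam_to_world"],3).tolist(),(c["range_z"]>0).mean(), c.keys())
s=read_state();print(s["time"],s["ft_force"],s["finger_gap"],np.round(s["tool_rot"],2).tolist())
E
```

```text
pics
scene 408.38566625729123 318.34320682304593 202.4855530590442 [[-0.823, -0.358, 0.44, 995.701], [0.567, -0.504, 0.651, 643.843], [-0.012, 0.786, 0.618, 687.921], [0.0, 0.0, 0.0, 1.0]] 0.99603125 dict_keys(['image', 'range_z', 'fx', 'fy', 'cx', 'cy', 'cam_to_world'])
top 472.14572001588647 321.04224972794304 193.97429180925923 [[-0.088, 0.975, -0.202, 268.078], [-0.996, -0.086, 0.017, 47.18], [-0.001, 0.203, 0.979, 1481.087], [0.0, 0.0, 0.0, 1.0]] 0.99621484375 dict_keys(['image', 'range_z', 'fx', 'fy', 'cx', 'cy', 'cam_to_world'])
0.1 [-0.67860768  0.4666515   0.02253349] 85.39344692566915 [[0.41, 0.91, -0.0], [0.91, -0.41, -0.0], [-0.0, 0.0, -1.0]]
```

View pics/scene.png

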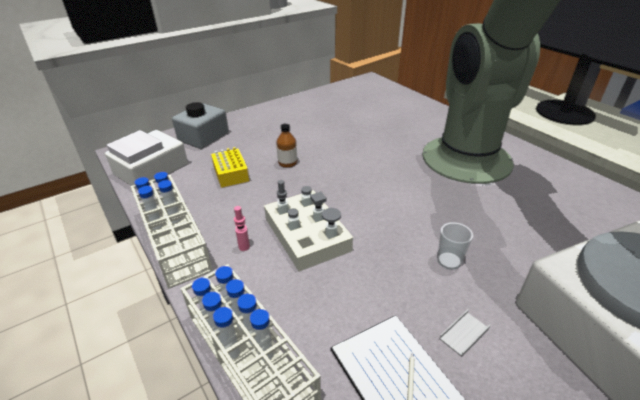

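View pics/top.png

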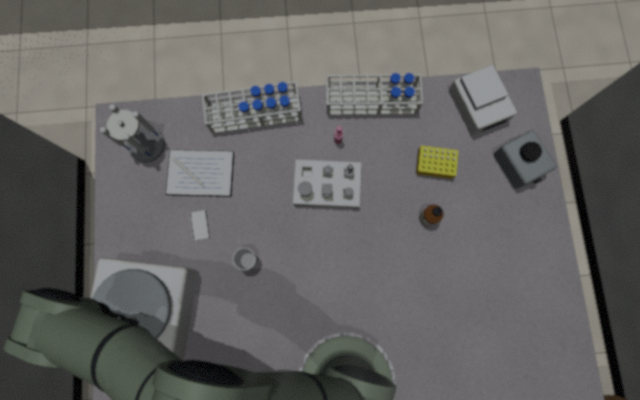

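The scene view shows the disc at (331,215), the square at (319,201) and the post at (281,190). The closed vials are at (293,213) and (306,190), and the pocket at (305,242) is empty. The top view has the rack at (327,184), the disc at (305,190) and the pink look-alike at (338,135), outside the rack. Next I'll find the rack pose from the top view, then look from the wrist.

```bash
cat > h.py <<'E'
import numpy as np,cv2
def cloud(c):
    """world point of every pixel from depth"""
    h,w=c["range_z"].shape; u,v=np.meshgrid(np.arange(w),np.arange(h)); z=c["range_z"]
    p=np.stack([(u-c["cx"])/c["fx"]*z,-(v-c["cy"])/c["fy"]*z,-z,np.ones_like(z)],-1)
    return (p@np.asarray(c["cam_to_world"]).T)[...,:3]
def ray(c,uv,z):
    M=np.asarray(c["cam_to_world"]); d=M[:3,:3]@[(uv[0]-c["cx"])/c["fx"],-(uv[1]-c["cy"])/c["fy"],-1]
    return M[:3,3]+d*(z-M[2,3])/d[2]
E
python3 - <<'E'
from h import *
for n,uv in(("top",(327,184)),("scene",(308,228))):
    c=dict(np.load(n+".npz")); P=cloud(c); r=ray(c,uv,45); print(n,r.round())
    m=(np.hypot(P[...,0]-r[0],P[...,1]-r[1])<140)&(abs(P[...,2]-45)<9)&(c["range_z"]>0)
    print(m.sum(),np.median(P[m],0).round(1))
    rect=cv2.minAreaRect(P[m][:,:2].astype(np.float32)); print(rect)
    for h in(0,):
        m0=(np.hypot(P[...,0]-r[0],P[...,1]-r[1])<200)
        print("table z",np.percentile(P[m0][:,2],[5,30,50,99]).round(1))
E
```

```text
top [595.   2.  45.]
2243 [600.4  -4.   46.6]
((601.3892822265625, -0.10378265380859375), (206.28973388671875, 141.98431396484375), 82.34770202636719)
table z [ -3.2   0.9   3.2 109.2]
scene [613.  32.  45.]
2495 [616.7  35.1  44.5]
((601.2686767578125, 5.7551116943359375), (210.33013916015625, 141.17263793945312), 82.21406555175781)
table z [ -2.1  -0.5   0.5 107.9]
```

```bash
python3 - <<'E'
from workcell import *
from h import *
a=np.radians(82.3); R=np.array([[np.cos(a),np.sin(a),0],[np.sin(a),-np.cos(a),0],[0,0,-1]])
np.save("R.npy",R)
clamp(); movep([570,3,320],R); wait(.3)
s=read_state();print(s["time"],s["eef_pos"],s["ft_force"],s["finger_gap"])
c=camera("wrist"); cv2.imwrite("pics/w1.png",c["image"]); np.savez("w1.npz",**c)
print(np.round(c["cam_to_world"],2).tolist())
E
```

```text
3.5 [569.99683845   3.28757266 319.95743087] [ 0.40514267  0.34501919 -0.23693814] 0.061887447598922035
[[0.13, -0.94, -0.32, 486.71], [0.99, 0.13, 0.04, 14.9], [0.0, -0.32, 0.95, 463.08], [0.0, 0.0, 0.0, 1.0]]
```

View pics/w1.png

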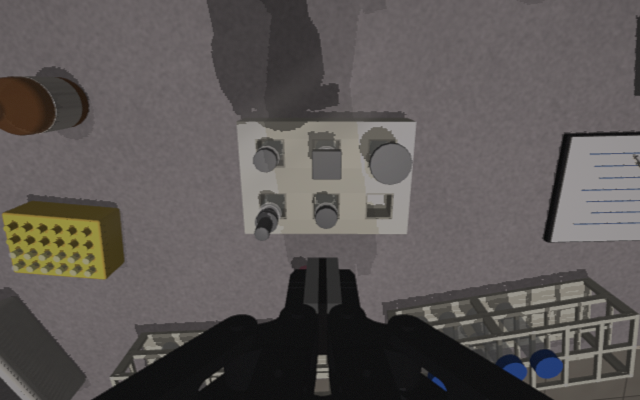

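The wrist view confirms the layout: disc top at (390,163), square at (327,165), post tip at (263,232), caps at (266,157) and (326,213), empty pocket at (378,205). Now I'll measure the tops.

```bash
python3 - <<'E'
from h import *
c=dict(np.load("w1.npz")); P=cloud(c)
hi=P[120:235,235:420]; 
m=(abs(hi[...,2]-45)<6); rect=cv2.minAreaRect(hi[m][:,:2].astype(np.float32)); print("rack",rect,np.median(hi[m][:,2]))
a=np.radians(rect[2] if rect[1][0]>rect[1][1] else rect[2]-90); ey=np.array([np.cos(a),np.sin(a)]); ex=np.array([ey[1],-ey[0]])
for i in(-33,33):
    for j in(-66,0,66): print("pocket",i,j,(np.array(rect[0])+i*ex+j*ey).round(1))
for n,uv in(("disc",(390,163)),("square",(327,165)),("post",(263,232)),("capA",(266,157)),("capB",(326,213))):
    z0=np.median(P[uv[1]-1:uv[1]+2,uv[0]-1:uv[0]+2,2]); p0=P[uv[1],uv[0]]
    m=((abs(P[...,2]-z0)<3)&(np.hypot(P[...,0]-p0[0],P[...,1]-p0[1])<30)).astype(np.uint8)
    k,l,st,ce=cv2.connectedComponentsWithStats(m); i=l[uv[1],uv[0]]
    q=P[l==i]; (u,v),wh,_=cv2.minAreaRect(np.argwhere(l==i)[:,::-1].astype(np.float32))
    print(n,"z",z0.round(1),"n",len(q),"mean",q.mean(0).round(1),"ray",ray(c,(u,v),z0).round(1),"size",cv2.minAreaRect(q[:,:2].astype(np.float32))[1])
E
```

```text
rack ((600.689453125, 4.3932342529296875), (206.63182067871094, 140.54763793945312), 82.23528289794922) 45.41925104872922
pocket -33 -66 [559.1 -56.5]
pocket -33 0 [568.    8.9]
pocket -33 66 [576.9  74.2]
pocket 33 -66 [624.5 -65.5]
pocket 33 0 [ 6.334e+02 -1.000e-01]
pocket 33 66 [642.3  65.3]
disc z 104.3 n 1379 mean [576.1  73.9 103.7] ray [575.9  73.8 104.3] size (42.78352737426758, 42.810699462890625)
square z 108.8 n 870 mean [567.5   8.7 108.2] ray [567.2   8.6 108.8] size (29.73348045349121, 30.300960540771484)
post z 131.1 n 178 mean [623.7 -65.1 130.7] ray [623.7 -65.  131.1] size (14.594285011291504, 14.946784019470215)
capA z 87.8 n 442 mean [558.7 -56.2  87.3] ray [558.4 -56.   87.8] size (25.08356285095215, 24.91817855834961)
capB z 87.1 n 383 mean [6.325e+02 1.000e-01 8.730e+01] ray [ 6.325e+02 -2.000e-01  8.710e+01] size (25.264755249023438, 24.450050354003906)
```

Heights, sizes and pocket positions all agree with each other. Pressing the disc first, with a guard.

```bash
cat > press.py <<'E'
import sys
from workcell import *
from h import *
R=np.load("R.npy")
def press(x,y,top,home):
    movep([x,y,top+22],R); movel([x,y,top+4]); wait(.2)
    f0=read_state()["ft_force"][2]
    hit=movel([x,y,home-3.2],max_speed=12,guard=9); wait(.15)
    s=read_state(); print("hit",hit,"t",s["time"],"tcp",s["eef_pos"].round(2) if hasattr(s["eef_pos"],"round") else s["eef_pos"],"dF",s["ft_force"][2]-f0,"over",s["eef_pos"][2]-home)
    movel([x,y,top+25])
    print("freeF",read_state()["ft_force"][2]-f0)
def look(name,xyz):
    movep(xyz,R); wait(.2); c=camera("wrist"); np.savez(name+".npz",**c); cv2.imwrite(f"pics/{name}.png",c["image"]); P=cloud(c)
    for n,(x,y) in dict(disc=(576.4,74),square=(567.5,8.7),post=(624,-65.2),capA=(558.8,-56.2),capB=(632.8,0)).items():
        m=(np.hypot(P[...,0]-x,P[...,1]-y)<18)&(P[...,2]>70)
        if not m.any(): print(n,"not seen"); continue
        z=np.percentile(P[m][:,2],95); q=P[m&(abs(P[...,2]-z)<3)]; print(n,"z",z.round(1),"xy",q[:,:2].mean(0).round(1),len(q))
    print("t",read_state()["time"])
E
python3 - <<'E'
from press import *
press(576.4,74,104.3,92)
look("w2",[570,3,320])
E
```

```text
hit False t 6.7833 tcp [576.57  74.02  89.06] dF 6.654936256201928 over -2.93749664647261
freeF -0.7969996715486923
disc z 93.7 xy [576.2  74.1] 898
square z 398.2 xy [553.8  13.7] 1119
post z 131.6 xy [623.8 -65.2] 176
capA z 396.3 xy [550.9 -43.7] 380
capB z 88.4 xy [6.327e+02 1.000e-01] 377
t 8.275
```

The disc is home: 6.7 N on the stop, and its top dropped from 104.3 to about 93. Next, the square.

```bash
sed -i 's/&(P\[...,2\]>70)/\&(P[...,2]>70)\&(P[...,2]<145)/' press.py
python3 - <<'E'
from press import *
press(567.6,8.7,108.8,96)
look("w3",[570,3,320])
E
```

```text
hit False t 11.4917 tcp [567.8    8.68  93.08] dF 7.4987327741771175 over -2.9203320677974602
freeF 0.1059497166622077
disc z 93.7 xy [576.3  74. ] 887
square z 97.5 xy [567.6   8.8] 776
post z 131.5 xy [623.7 -65.1] 173
capA z 88.7 xy [558.7 -56.2] 430
capB z 88.6 xy [632.8   0. ] 374
t 12.9417
```

```bash
python3 - <<'E'
from press import *
press(624,-65.2,131.2,120)
look("w4",[570,3,320])
E
```

```text
hit False t 16.0167 tcp [624.24 -65.25 117.16] dF 7.721460057769151 over -2.837673328704156
freeF -1.0987531692588242
disc z 93.7 xy [576.2  74. ] 894
square z 97.6 xy [567.3   8.8] 741
post z 120.9 xy [623.6 -65.1] 166
capA z 88.5 xy [558.7 -56.4] 432
capB z 88.6 xy [6.327e+02 1.000e-01] 376
t 17.45
```

View pics/w4.png

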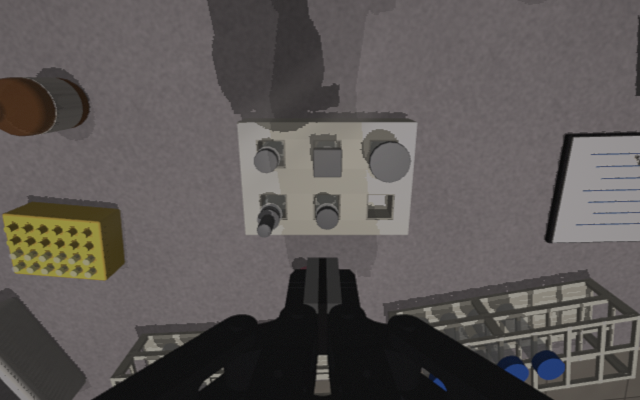

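All three stoppers are down: disc (389,162), square (327,162), post tip (264,229). The caps and the rest of the bench look unchanged, and the arm is clear.

```bash
python3 -c "
from workcell import *
finish_job()"
```

```text
the job is handed in; nothing more can be done
```

I pressed the disc, square and post stoppers home in that order with the closed fingertips, one press each, and handed the job in. The last clock reading before handing in was 17.5 s.

- **Force:** each press ended about 2.9 mm past the released home height, at 6.7, 7.5 and 7.7 N. That matches the rubber neck compressed against the stop and is well under the 22 N limit.
- **Heights:** the tops now read 93.7, 97.6 and 120.9 mm, against nominal 92, 96 and 120. The last check reads a bit high: the untouched 87 mm caps came out at about 88.6. So I take all three as home within about 1 mm.
- **Everything else:** the vials and caps in the rack stayed within about 0.5 mm sideways. In the last wrist picture, what is in view looks unchanged and the arm is clear. I did not measure the beaker, bottle, tip box, pen or tray afterwards, but the arm never went near them at low height.
- **Failed check:** after the first press, the height readings for the square and one cap were wrong because the gripper's own pixels were included. I limited the height range, and later readings were consistent.

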